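# Press home the two gold-stoppered tubes riding high in the rack

## Task

The two gold-stoppered blood tubes in the blue rack are riding high. Press each of them gently straight down with the fingertips until it is fully home, level with the red-stoppered ones, without pulling it up, and then draw the hand clear. The green-stoppered tube has been left high on purpose as the marker for a repeat test, so do not press it, and leave the red-stoppered tubes and everything else on the bench alone.

Things in the scene. Friction and masses are not known exactly. Their poses are not given: they have to be found in the camera images.
- rack: blue tube rack, fixed to the bench, 60 x 140 x 62 mm; origin at the centre of its underside, long side along its y. 2 rows of 6 holes (x = -15, +15 mm; pitch 21 mm) in a plate 53 mm up, end walls to 62 mm. Rubber grommets in the holes hold each tube by friction. 5 tubes stand in it in any order, centres at least 36 mm apart; a tube fully home has its top 94 mm above the bench
- gold_a_top (a point): centre of the flat top of the stopper of one gold-stoppered tube (a blood tube 88 mm long: clear 13 mm body with a gold (amber) stopper (17 mm across, 18 mm tall, flat top)); z up. It starts 9 to 20 mm above its home height
- gold_b_top (a point): the same point of the other gold-stoppered tube, which also starts 9 to 20 mm above its home height
- gold_a (a joint): how far (m) the first gold-stoppered tube stands above its home: 0 = fully home on the rack's floor, which is a firm stop. It slides straight down under about 3 N (a little more if pushed fast), stays where it is left and does not spring back
- gold_b (a joint): the same for the second gold-stoppered tube
- green: a blood tube 88 mm long: clear 13 mm body with a green stopper (17 mm across, 18 mm tall, flat top), also standing 9 to 20 mm high, left so on purpose; origin at the centre of its foot (88 mm below its top), z up
- red_a: a blood tube 88 mm long: clear 13 mm body with a red stopper (17 mm across, 18 mm tall, flat top), fully home (top 94 mm above the bench); origin at the centre of its foot, z up
- red_b: a second red-stoppered tube like the first, also fully home
- pot_a: loose white specimen pot with a yellow cap, 51 mm across, 62 mm tall, behind the rack; origin at the centre of its underside
- pot_b: a second specimen pot like the first, farther left
- timer: loose white bench timer, 24 x 66 x 66 mm, standing behind the pots; origin at the centre of its underside
- centrifuge: fixed bench centrifuge with a smoked lid, about 198 x 179 x 155 mm high, behind the rack; origin at the centre of its underside
- glass_screen: fixed clear glass screen standing on the bench, an upright plane along x: 572 mm long (x, the front edge lies 285 mm before its origin), 6 mm thick (y), 1.45 m tall; origin at the middle of its lower edge. It divides the bench from the drainer at its left: an arm that starts on the left must pass in front of it

How it is judged:
By the outcome, as a careful person would: the job done as asked, in the order asked, and still so for the second after the job is handed in, with the robot touching nothing.
It also fails if it takes over 35 s, if anything falls off the work surface, if the arm or the gripper's body presses on something with over 40 N, if the wrist force passes 120 N, or if a joint passes its speed limit or range.

## Robot

A 6-joint arm with a two-finger parallel gripper is mounted at the origin on a cart in front of the work surface, level with it; the furniture and walls round the work are solid. World frame = base frame: x ahead of the robot, y to its left, z up, the work surface at z = 0. Lengths are in m, angles in rad, forces in N, time in s.
With the tool pointing down it reaches from about 0.375 to 0.925 m from the base axis. Payload 5.7 kg.
Tool frame: the origin (TCP) lies on the centre line of the jaws, within the pads' length; the fingertips stand 17 mm ahead of it and the grasp point (between the pads) lies 2 mm behind it (tip_reach is the z of the fingertips in the tool frame, in m); z points along the fingers, y is the line along which they close (so a half turn about z gives the same grasp; the last joint's range is limited). The gripper opens to 85 mm and grips with 20 to 120 N. Pads are 22 mm wide; open, the fingers measure 114 mm over their backs; the gripper's body (76 mm by 85 mm) begins 54 mm behind the grasp point. The pads swing forward as they close: fully open they stand 13 mm farther back than shut.
Start: joints at [-1.444, 0.359, 1.51, -0, 1.272, -0.115], TCP at [0.144, -0.583, 0.248] pointing down, gripper open.
Joint ranges: [-2.97, 2.97], [-1.01, 2.36], [0.21, 2.38], [-0.96, 4.11], [0.2, 2.71], [-2.98, 2.98]. Speed limits (rad/s): [2.39, 2.39, 3.14, 3.14, 3.14, 3.14].

## Interface

Orientations are given as a unit quaternion [w, x, y, z].
In Python, from workcell import * gives the robot as it stands. The module is installed in compiled form; this text tells all that it offers.
- The arm moves only by the shell command python3 -m inch 'ROWS' [FORCE]. ROWS is JSON, a list that holds one entry, the list of rows, each a list of 5 numbers: the closure, from 0 (fully open) to 1 (shut), then the shift along the tool's x, y, z in units of 25 mm (1.0 is 25 mm), then the turn about the tool's z in units of 4 degrees (1.0 is 4 degrees). In form: [[[grip, tx, ty, tz, yaw], ...]]. A call has 1 to 10 rows; each row shifts and turns the commanded pose from where the row before left it, along the tool's axes as they then stand; what a row does not reach is not made up. A row lasts 1/10 s, in which the tool goes at most 50 mm and 8.59 degrees, less where a joint would pass 70% of its speed; a pose out of reach is approached as far as the arm can. A call with a number of a shift or a turn outside -1 to 1 is refused whole. A call with a gripper value outside its range is refused whole. The fingers move at their own pace and stop on an object; FORCE is the grip in N (left out, the last holds). Time passes only in rows, so rows that do not move let the fingers close. It gives the time, the measured TCP pose, the force, the opening and the grip force at its end, in the units of the state.
- get_state(): the state, without advancing time (a new reading comes with each control period).
- capture(name): name is "scene" or "top" or "wrist"; returns (picture, depth): 480x640x3 uint8, red, green, blue; 480x640 float32, m along the optical axis (not along the pixel's ray), 0 where there is no reading.
- get_calibration(name): a dict with "fovy" (degrees; the focal length in pixels is half the picture's height over the tangent of half this angle, whatever the lens; pixels are square), "cx", "cy" (the principal point, pixels), "T" (4x4, takes a point from camera to world coordinates). Camera axes: x right, y down, z forward; pixel columns grow to the right and rows downward; lengths in m; the calibration is good to about 2 mm. A picture is of the moment at which its call begins: read the wrist's pose just before it. get_calibration takes no time and is no camera call; for the wrist camera it gives the pose at the moment of the call.
- hand_in(): hands the job in; it is judged then, once.
The state is a dict: "t": time; "joint_pos": joint angles; "joint_vel": joint speeds; "joint_torque": joint torques, N m; "ee_pos": TCP position; "tool_rot": TCP orientation; "force": force on the tool from outside, world axes, zero at the start; "torque": the same for the moment, N m; "width": opening from 0.0 (shut) to 1.0 (fully open); "grasp_force": force on a finger pad.
Only numpy, scipy, OpenCV 4.12 (cv2) and the standard library are available. Lean on these libraries where they do the work, as an engineer would, in place of code of your own. Each camera call takes 0.05 s, during which the arm holds its last target. There are 200 camera calls.

## Working session

There is one attempt and no reset: what is moved stays moved. The work goes in short steps, Python scripts to look and compute and a shell command to move; the robot and the scene stay as the last step left them, time stands still between calls to the robot, and variables do not carry over. Pictures are saved under pics/ and viewed, at most 10 in all, crops included, and the job is handed in when it is done.

```bash
mkdir -p pics
python3 - <<'E'
from workcell import *
import cv2
s=get_state();print(s['t'],s['ee_pos'],s['tool_rot'],s['width'],s['force'])
for n in("scene","top"):
    c=get_calibration(n);print(n,c['fovy'],c['cx'],c['cy'],c['T'].tolist() if hasattr(c['T'],'tolist') else c['T'])
    p,d=capture(n);cv2.imwrite(f'pics/{n}0.png',p[...,::-1])
    import numpy as np;np.savez(f'{n}0.npz',p=p,d=d)
E
```

```text
0.0 [ 0.1435811  -0.58188442  0.24743457] [-9.32862538e-04  9.92697733e-01  1.20624796e-01 -1.58907699e-05] 1.001318834030588 [ 0.78066338 -0.56735231 -0.52975519]
scene 52.42272459964856 318.69466890864925 240.39445737297643 [[0.47992638804276816, -0.41169670488773336, 0.7747105816011586, -0.15610049525364011], [-0.8773064822187778, -0.22320290481692212, 0.4248691557858742, -0.3157147896393068], [-0.001999579239691715, -0.8835645344092704, -0.4683051518155587, 0.5076490856238527], [0.0, 0.0, 0.0, 1.0]]
top 51.0008404220265 324.64675932155177 236.45868229256078 [[0.029446909075959614, -0.9789800657753308, 0.2018190039624647, 0.3673167162040993], [-0.9995633579801487, -0.02834669238006647, 0.008340168736858385, 0.08493510107175632], [-0.002443957716811593, -0.20197647349540251, -0.9793873244151364, 0.9132481960496281], [0.0, 0.0, 0.0, 1.0]]
```

View pics/scene0.png

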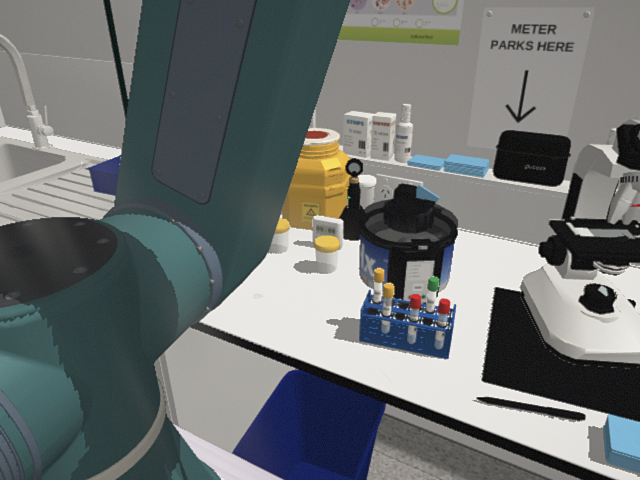

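View pics/top0.png

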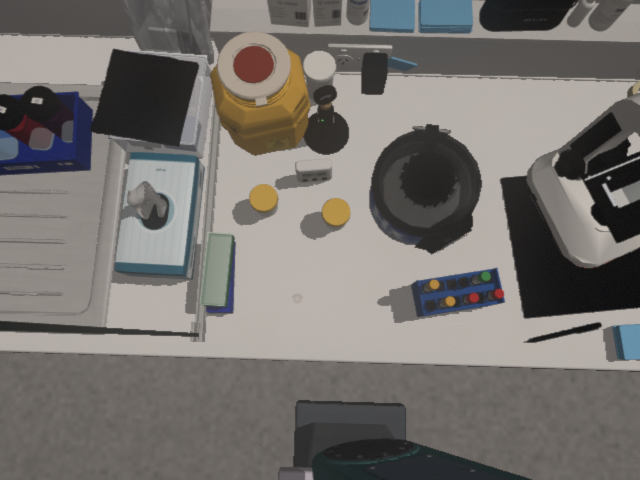

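The scene shows the rack with golds at about (379,275) and (388,290), green at (433,284), and reds at (415,301) and (444,305). In the top view the golds are at (434,285) and (450,301), green at (486,276), and reds at (474,298) and (499,294). Next I measure the stopper tops from both views.

```bash
cat > h.py <<'E'
import numpy as np,cv2
def ray(c,u,v):
    f=240/np.tan(np.radians(c['fovy'])/2);T=np.array(c['T'])
    return T[:3,3],T[:3,:3]@np.array([(u-c['cx'])/f,(v-c['cy'])/f,1])
def at_z(c,u,v,z):
    o,d=ray(c,u,v);return o+d*(z-o[2])/d[2]
def blobs(p,col,roi):
    h=cv2.cvtColor(p,cv2.COLOR_RGB2HSV).astype(int);H,S,V=h[...,0],h[...,1],h[...,2]
    m={'gold':(H>=12)&(H<=28),'green':(H>=40)&(H<=80),'red':(H<=6)|(H>=172)}[col]&(S>130)&(V>60)
    r=np.zeros_like(m);x0,y0,x1,y1=roi;r[y0:y1,x0:x1]=1
    n,l,st,ce=cv2.connectedComponentsWithStats((m&r).astype(np.uint8))
    return [(st[i].tolist(),ce[i],l==i) for i in range(1,n) if st[i][4]>15]
E
python3 - <<'E'
from h import *
from workcell import get_calibration
for n,roi in(("top",(405,255,515,325)),("scene",(355,255,465,330))):
    c=get_calibration(n);z=np.load(n+'0.npz');p,d=z['p'],z['d']
    for col in('gold','green','red'):
        for st,ce,m in blobs(p,col,roi):
            v,u=np.nonzero(m&(d>0))
            P=np.array([(lambda o:o[0]+o[1]*d[b,a])(ray(c,a,b)) for a,b in zip(u,v)])
            zt=np.percentile(P[:,2],90);T=P[P[:,2]>zt-.004]
            print(n,col,st,ce.round(1),'ztop',zt.round(4),'ctr',((T.min(0)+T.max(0))/2).round(4),'ext',np.ptp(T,axis=0).round(4),len(T))
E
python3 - <<'E'
import cv2
a=cv2.imread('pics/scene0.png')[250:365,350:465];b=cv2.imread('pics/top0.png')[245:330,400:515]
a=cv2.resize(a,None,fx=5,fy=5,interpolation=2)[:, :400*1]if 0 else cv2.resize(a,(390,390));b=cv2.resize(b,(400,296))
import numpy as np
o=np.zeros((390,790,3),np.uint8);o[:,:390]=a;o[:296,390:]=b;cv2.imwrite('pics/crop.png',o)
E
```

```text
top gold [429, 280, 10, 9, 71] [433.8 284. ] ztop 0.1119 ctr [ 0.4604 -0.0847  0.1108] ext [0.0131 0.0142 0.0055] 67
top gold [445, 297, 10, 9, 75] [449.7 300.8] ztop 0.1061 ctr [ 0.4345 -0.1108  0.1048] ext [0.013  0.015  0.0053] 72
top red [494, 289, 10, 10, 75] [498.2 293.2] ztop 0.0962 ctr [ 0.4506 -0.1933  0.0951] ext [0.0131 0.0149 0.0054] 65
top red [469, 293, 10, 10, 78] [473.4 297.2] ztop 0.0958 ctr [ 0.4429 -0.1522  0.0948] ext [0.0132 0.0157 0.0056] 70
scene gold [374, 268, 10, 14, 117] [378.7 274.9] ztop 0.1104 ctr [ 0.4573 -0.0855  0.1089] ext [0.0173 0.0156 0.0049] 52
scene gold [384, 282, 11, 16, 135] [388.4 290.1] ztop 0.1049 ctr [ 0.4322 -0.1117  0.1036] ext [0.0158 0.0157 0.0052] 65
scene red [410, 294, 11, 15, 144] [415.3 301. ] ztop 0.0949 ctr [ 0.4402 -0.153   0.0935] ext [0.0158 0.0138 0.0053] 65
scene red [439, 299, 11, 15, 143] [444.1 306. ] ztop 0.0948 ctr [ 0.4473 -0.1944  0.0935] ext [0.0155 0.0142 0.005 ] 67
```

View pics/crop.png

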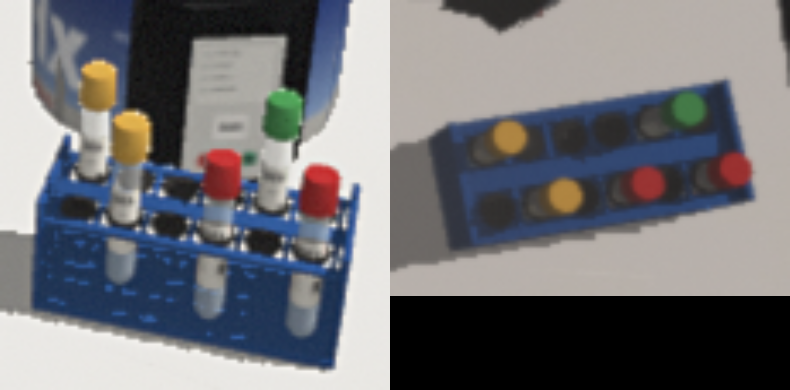

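The crop confirms gold A and gold B diagonal to each other, with the red, green and empty holes around them. The spacings agree with the pitch: A–B 36.8 mm and B–red 42 mm. Red tops read 0.095. I'll approach above A with the gripper shut.

```bash
python3 -m inch '[[[1,1,-0.95,0,0],[1,1,-0.95,0,0],[1,1,-0.95,0,0],[1,1,-0.95,0,0],[1,1,-0.95,0,0],[1,1,-0.95,0,0],[1,1,-0.95,0,0],[1,1,-0.95,0,0]]]' 40
python3 -m inch '[[[1,1,-0.95,0,0],[1,1,-0.95,0,0],[1,1,-0.95,0,0],[1,1,-0.95,0,0],[1,1,-0.95,0,0],[1,1,-0.95,0,0],[1,0,0,0,0],[1,0,0,0,0]]]'
python3 - <<'E'
from workcell import *
from h import *
s=get_state();print(s['t'],s['ee_pos'],s['tool_rot'],s['width'])
c=get_calibration("wrist");p,d=capture("wrist");cv2.imwrite('pics/w1.png',p[...,::-1])
for col,zt in(('gold',.108),('red',.094),('green',.11)):
  for st,ce,m in blobs(p,col,(0,0,640,480)):
    print(col,st,ce.round(0),'d',np.median(d[m]).round(3),at_z(c,*ce,zt).round(4))
t=np.load('top0.npz')
c=get_calibration("top");rows=[]
for v in range(130,255,3):
  for u in range(365,490,3):
    if t['d'][v,u]>0:
      o,r=ray(c,u,v);rows.append(o+r*t['d'][v,u])
R=np.array(rows);R=R[R[:,2]>.1];print('centrif zmax',R[:,2].max(),'front x',R[:,0].min(), R[np.argmin(R[:,0])])
E
```

```text
t: 0.9
ee_pos: [0.2927, -0.3487, 0.2481]
tool_rot: [-0.0, 0.993, 0.12, -0.0]
force: [-0.2, -0.4, 0.5]
width: -0.001
grasp_force: 0.0
t: 1.7
ee_pos: [0.4038, -0.1753, 0.2481]
tool_rot: [-0.0, 0.993, 0.122, -0.0]
force: [0.3, -0.4, -0.7]
width: 0.003
grasp_force: 0.0
1.7 [ 0.40377651 -0.17529422  0.24807039] [-9.30876170e-05  9.92556815e-01  1.21781866e-01 -3.71060797e-04] 0.0034191817194925223
gold [211, 119, 28, 23, 519] [225. 130.] d 0.252 [ 0.4608 -0.0872  0.108 ]
gold [242, 161, 25, 23, 434] [254. 172.] d 0.265 [ 0.4365 -0.1135  0.108 ]
red [298, 164, 21, 21, 352] [308. 174.] d 0.275 [ 0.4437 -0.1533  0.094 ]
red [349, 169, 22, 19, 323] [360. 178.] d 0.276 [ 0.4506 -0.1936  0.094 ]
green [327, 128, 17, 21, 236] [334. 139.] d 0.252 [ 0.4744 -0.1663  0.11  ]
centrif zmax 0.15778089982309507 front x 0.527228774830627 [ 0.52722877 -0.10227441  0.10328421]
```

View pics/w1.png

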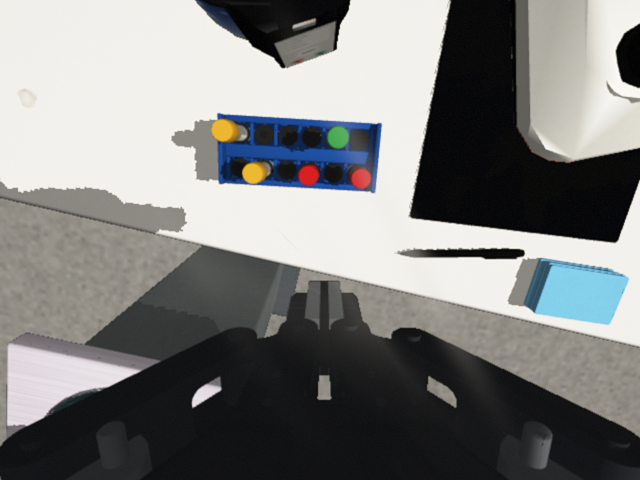

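The wrist view shows golds at (225,130) and (254,172), green at (334,139), and reds at (308,174) and (360,178). This agrees with the top view to about 2 mm. I'll move over A and lower to 25 mm or more above it, then check.

```bash
python3 -m inch '[[[1,0.8,-0.75,0,0],[1,0.8,-0.75,0,0],[1,0.8,-0.75,0,0],[1,0.64,-0.66,0,0],[1,0,0,0.8,0],[1,0,0,0.8,0],[1,0,0,0.8,0],[1,0,0,0.8,0],[1,0,0,0.4,0],[1,0,0,0,0]]]'
python3 - <<'E'
from workcell import *
from h import *
s=get_state();print(s['t'],s['ee_pos'],s['width'],s['force'])
c=get_calibration("wrist");p,d=capture("wrist");cv2.imwrite('pics/w2.png',p[...,::-1])
for col,zt in(('gold',.110),('gold',.104),('red',.094),('green',.11)):
  for st,ce,m in blobs(p,col,(0,0,640,480)):
    print(col,st,ce.round(0),'d',np.median(d[m]).round(3),at_z(c,*ce,zt).round(4))
E
```

```text
t: 2.75
ee_pos: [0.459, -0.0876, 0.1571]
tool_rot: [-0.001, 0.993, 0.12, -0.001]
force: [0.8, -0.3, -0.1]
width: 0.0
grasp_force: 0.0
2.75 [ 0.45895938 -0.0876404   0.15713707] 0.00013112986273445298 [ 0.79788945 -0.34209302 -0.10864106]
gold [70, 0, 68, 17, 783] [106.   6.] d 0.194 [0.5576 0.0338 0.11  ]
gold [305, 248, 30, 34, 856] [320. 265.] d 0.184 [ 0.4639 -0.0849  0.11  ]
gold [356, 295, 12, 29, 160] [363. 309.] d 0.198 [ 0.4446 -0.1134  0.11  ]
gold [70, 0, 68, 17, 783] [106.   6.] d 0.194 [0.5588 0.0374 0.104 ]
gold [305, 248, 30, 34, 856] [320. 265.] d 0.184 [ 0.4618 -0.0853  0.104 ]
gold [356, 295, 12, 29, 160] [363. 309.] d 0.198 [ 0.4419 -0.1149  0.104 ]
red [404, 292, 32, 34, 800] [419. 308.] d 0.208 [ 0.4459 -0.15    0.094 ]
red [469, 295, 37, 35, 891] [487. 312.] d 0.209 [ 0.4534 -0.1898  0.094 ]
green [464, 258, 30, 36, 709] [478. 278.] d 0.184 [ 0.4769 -0.1683  0.11  ]
```

View pics/w2.png

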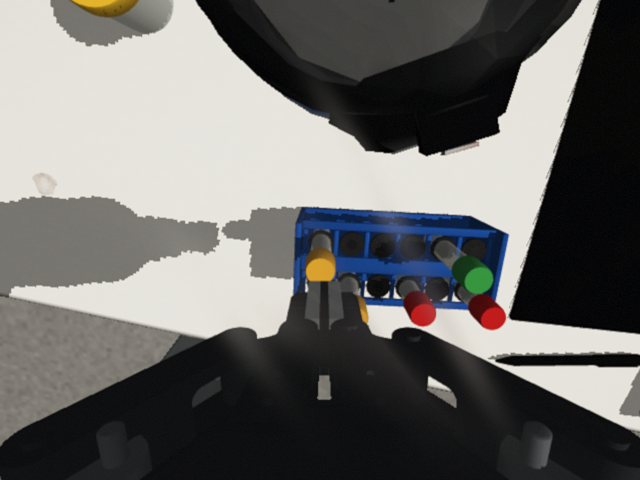

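The pads are centred on A at (320,265). B at (363,309) is partly hidden, and the reds and green are clear of the fingers. I'll nudge 2 mm ahead and press A slowly.

```bash
python3 -m inch '[[[1,0.1,-0.05,0.4,0],[1,0,0,0.4,0],[1,0,0,0.15,0],[1,0,0,0.1,0],[1,0,0,0.1,0],[1,0,0,0.1,0],[1,0,0,0.1,0]]]'
python3 -m inch '[[[1,0,0,0.1,0],[1,0,0,0.1,0],[1,0,0,0.08,0],[1,0,0,0.08,0]]]'
```

```text
t: 3.5
ee_pos: [0.4626, -0.0853, 0.1247]
tool_rot: [0.0, 0.993, 0.121, 0.0]
force: [0.3, 0.3, 2.5]
width: -0.004
grasp_force: 1.6
t: 3.9
ee_pos: [0.4625, -0.0853, 0.1155]
tool_rot: [0.0, 0.993, 0.121, 0.0]
force: [0.2, 0.4, 3.3]
width: 0.0
grasp_force: 1.6
```

Sliding under about 3 N. I'll go on in 1–2 mm steps to the stop at TCP z of about 0.111.

```bash
python3 -m inch '[[[1,0,0,0.06,0],[1,0,0,0.06,0],[1,0,0,0,0]]]'
python3 -m inch '[[[1,0,0,0.04,0],[1,0,0,0,0]]]'
```

```text
t: 4.2
ee_pos: [0.4623, -0.0852, 0.1123]
tool_rot: [-0.0, 0.993, 0.121, -0.0]
force: [0.0, 0.3, 0.2]
width: -0.003
grasp_force: 0.0
t: 4.4
ee_pos: [0.4623, -0.0852, 0.1116]
tool_rot: [-0.0, 0.993, 0.121, -0.0]
force: [-0.1, 0.0, 2.8]
width: -0.001
grasp_force: 1.5
```

```bash
python3 -m inch '[[[1,0,0,0.04,0],[1,0,0,0,0]]]'
```

```text
t: 4.6
ee_pos: [0.4625, -0.0853, 0.1114]
tool_rot: [0.0, 0.993, 0.121, 0.0]
force: [-2.7, 0.3, 13.4]
width: -0.005
grasp_force: 6.3
```

The force rose to 13 N at TCP 0.1114, with the tip at 0.094, so A is on the firm stop. I'll lift, shift to B and press it the same way.

```bash
python3 -m inch '[[[1,0,0,-0.4,0],[1,0,0,-0.5,0],[1,0,0,-0.5,0],[1,-0.65,0.4,0,0],[1,-0.66,0.39,0,0],[1,0,0,0,0],[1,0,0,0,0]]]'
python3 - <<'E'
from workcell import *
from h import *
s=get_state();print(s['ee_pos'],s['force'])
p,d=capture("wrist");a=p[150:450,170:570,::-1]
p2,_=capture("scene");b=cv2.resize(p2[200:365,300:475,::-1],(318,300))
cv2.imwrite('pics/w3.png',np.hstack([a,b]))
E
```

```text
t: 5.3
ee_pos: [0.4353, -0.1122, 0.1457]
tool_rot: [-0.0, 0.993, 0.12, 0.0]
force: [0.2, 0.3, 0.7]
width: -0.002
grasp_force: 0.0
[ 0.43529626 -0.11224389  0.14568018] [0.22663922 0.27348076 0.73023913]
```

View pics/w3.png

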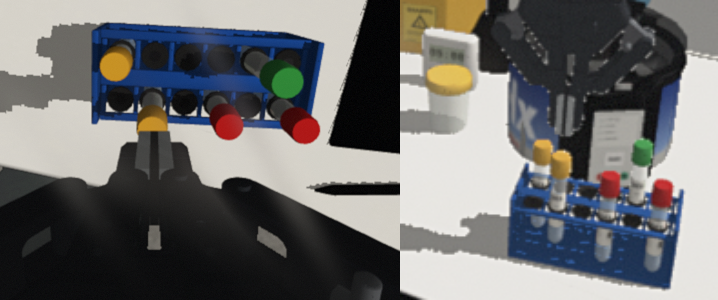

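A has gone down, at crop (116,60). The pads at crop column 152 line up with B. I'll press B.

```bash
python3 -m inch '[[[1,0,0,0.35,0],[1,0,0,0.3,0],[1,0,0,0.1,0],[1,0,0,0.1,0],[1,0,0,0.1,0],[1,0,0,0.1,0]]]'
python3 -m inch '[[[1,0,0,0.08,0],[1,0,0,0.08,0],[1,0,0,0.06,0],[1,0,0,0,0]]]'
```

```text
t: 6.0
ee_pos: [0.4353, -0.1122, 0.1192]
tool_rot: [-0.0, 0.993, 0.121, -0.0]
force: [-0.2, 0.3, 2.9]
width: -0.001
grasp_force: 1.6
t: 6.4
ee_pos: [0.4353, -0.1123, 0.1137]
tool_rot: [-0.0, 0.993, 0.121, 0.0]
force: [0.8, 0.2, -1.0]
width: 0.002
grasp_force: 0.0
```

```bash
python3 -m inch '[[[1,0,0,0.06,0],[1,0,0,0,0]]]'
python3 -m inch '[[[1,0,0,0.03,0],[1,0,0,0,0]]]'
```

```text
t: 6.6
ee_pos: [0.4353, -0.1123, 0.1122]
tool_rot: [-0.0, 0.993, 0.121, 0.0]
force: [-0.7, 0.1, 0.3]
width: -0.005
grasp_force: 0.1
t: 6.8
ee_pos: [0.4354, -0.1123, 0.1116]
tool_rot: [0.0, 0.993, 0.121, 0.0]
force: [-0.2, -0.4, 2.1]
width: -0.001
grasp_force: 1.3
```

```bash
python3 -m inch '[[[1,0,0,0.03,0],[1,0,0,0,0]]]'
```

```text
t: 7.0
ee_pos: [0.4355, -0.1124, 0.1114]
tool_rot: [0.0, 0.993, 0.121, 0.0]
force: [-2.6, 0.6, 10.4]
width: -0.003
grasp_force: 5.2
```

B is on the same firm stop. I'll draw clear and verify.

```bash
python3 -m inch '[[[1,0,0,-0.3,0],[1,0,0,-0.8,0],[1,0,0,-1,0],[1,0,0,-1,0],[1,0,0,-1,0],[1,0,0,-1,0],[1,0,0,-0.4,0],[1,-1,0.9,0,0],[1,-1,0.9,0,0],[1,-1,0.9,0,0]]]'
python3 -m inch '[[[1,-1,1,0,0],[1,-1,1,0,0],[1,-1,1,0,0],[1,-1,1,0,0],[1,-1,1,0,0],[1,0,0,0,0],[1,0,0,0,0],[1,0,0,0,0]]]'
python3 - <<'E'
from workcell import *
from h import *
for n,roi in(("top",(405,255,515,325)),("scene",(355,255,465,330))):
    c=get_calibration(n);p,d=capture(n);cv2.imwrite(f'pics/{n}9.png',p[...,::-1])
    for col in('gold','green','red'):
        for st,ce,m in blobs(p,col,roi):
            v,u=np.nonzero(m&(d>0))
            P=np.array([(lambda o:o[0]+o[1]*d[b,a])(ray(c,a,b)) for a,b in zip(u,v)])
            print(n,col,st,'ztop',np.percentile(P[:,2],90).round(4))
print(get_state()['t'],get_state()['ee_pos'])
E
```

```text
t: 8.0
ee_pos: [0.3777, -0.1962, 0.2479]
tool_rot: [-0.0, 0.993, 0.121, -0.0]
force: [0.2, 0.4, -0.3]
width: -0.002
grasp_force: 0.0
t: 8.8
ee_pos: [0.2873, -0.3459, 0.2478]
tool_rot: [-0.001, 0.993, 0.121, -0.0]
force: [0.1, -0.3, -0.4]
width: -0.003
grasp_force: 0.0
top gold [427, 281, 10, 9, 69] ztop 0.0959
top gold [444, 297, 10, 9, 73] ztop 0.096
top red [494, 289, 10, 10, 76] ztop 0.0955
top red [469, 293, 10, 10, 76] ztop 0.0961
scene gold [374, 277, 9, 14, 115] ztop 0.0945
scene gold [383, 288, 11, 16, 147] ztop 0.0948
scene red [410, 294, 11, 15, 143] ztop 0.0947
scene red [439, 299, 11, 15, 144] ztop 0.0948
8.9 [ 0.28755426 -0.34583691  0.24800879]
```

View pics/scene9.png

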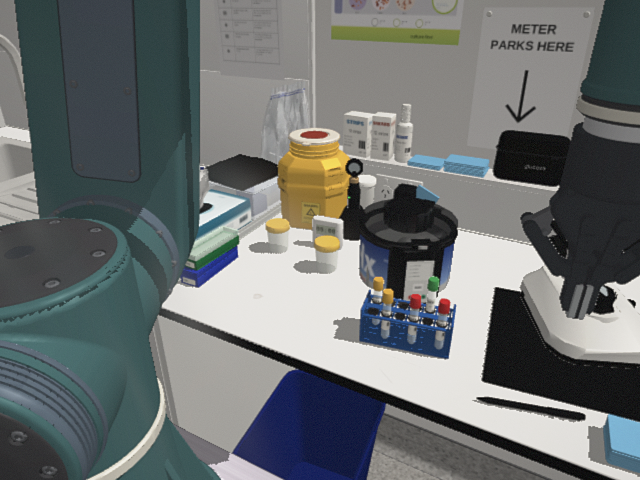

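Both golds, at (378,284) and (388,296), are level with the reds. Green still stands high at (433,284), nothing else has moved, and the hand is clear.

```bash
python3 -c "from workcell import *; print(hand_in())"
```

```text
the job is handed in; nothing more can be done
None
```

Both gold-stoppered tubes are pressed fully home, level with the reds to within about 0.5 mm by camera. The green tube and everything else were left alone, the hand is clear, and the job was handed in at about 9 s.

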